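# Snap the lunch box lid shut all round

## Task

The lid of the larger food box on the desk is on but not snapped: the rim section along each of its four sides still slopes up. Press the rim down, one side after another, until all four sections have clicked flush with the lid, then take the hand away. Do not lift the box, tip it or shove it about, and leave everything else on the desk where it is.

Things in the scene. Friction and masses are not known exactly. Their poses are not given: they have to be found in the camera images.
- foodbox: the larger food box: a loose grey plastic tub, packed (0.5 to 1 kg), foot 160 mm (its x) by 110 mm (its y), flange 170 x 120 mm, with a white snap lid whose flat middle panel (117 x 67 mm) and four fixed corner pieces have their tops 69 mm above the desk. Four separate rim sections, one along each side, are hinged at the panel's edges, and the sections that are not snapped slope up outwards. Origin: centre of the underside; z up. It may stand at any yaw.
- long_a (a joint): tilt of the rim section on the long side at the box's own +y, rad: 0 = unsnapped, sloping up (outer edge about 9 mm above flush); 0.30 = clicked shut, flush with the panel. It is held up by a snap: it springs back if let go before 0.15 and snaps down by itself beyond that. Breaking the snap takes about 0.22 N m about the hinge: 8 N at the outer edge, 15 N at the middle of its width.
- long_a_press (a point): point on the top face of that rim section (116 mm along the side, 30 mm wide, 5 mm thick), half-way along the side and 18 mm out from its hinge line (12 mm in from the outer edge). Its x points outwards along the section, away from the lid's middle, its z is the section's outward normal. 69 mm above the desk when shut, 74 mm when unsnapped.
- long_b (a joint): tilt of the rim section on the long side at the box's own -y, rad: 0 = unsnapped, sloping up (outer edge about 9 mm above flush); 0.30 = clicked shut, flush with the panel. It is held up by a snap: it springs back if let go before 0.15 and snaps down by itself beyond that. Breaking the snap takes about 0.22 N m about the hinge: 8 N at the outer edge, 15 N at the middle of its width.
- long_b_press (a point): point on the top face of that rim section (116 mm along the side, 30 mm wide, 5 mm thick), half-way along the side and 18 mm out from its hinge line (12 mm in from the outer edge). Its x points outwards along the section, away from the lid's middle, its z is the section's outward normal. 69 mm above the desk when shut, 74 mm when unsnapped.
- short_a (a joint): tilt of the rim section on the short side at the box's own +x, rad: 0 = unsnapped, sloping up (outer edge about 9 mm above flush); 0.30 = clicked shut, flush with the panel. It is held up by a snap: it springs back if let go before 0.15 and snaps down by itself beyond that. Breaking the snap takes about 0.22 N m about the hinge: 8 N at the outer edge, 15 N at the middle of its width.
- short_a_press (a point): point on the top face of that rim section (66 mm along the side, 30 mm wide, 5 mm thick), half-way along the side and 18 mm out from its hinge line (12 mm in from the outer edge). Its x points outwards along the section, away from the lid's middle, its z is the section's outward normal. 69 mm above the desk when shut, 74 mm when unsnapped.
- short_b (a joint): tilt of the rim section on the short side at the box's own -x, rad: 0 = unsnapped, sloping up (outer edge about 9 mm above flush); 0.30 = clicked shut, flush with the panel. It is held up by a snap: it springs back if let go before 0.15 and snaps down by itself beyond that. Breaking the snap takes about 0.22 N m about the hinge: 8 N at the outer edge, 15 N at the middle of its width.
- short_b_press (a point): point on the top face of that rim section (66 mm along the side, 30 mm wide, 5 mm thick), half-way along the side and 18 mm out from its hinge line (12 mm in from the outer edge). Its x points outwards along the section, away from the lid's middle, its z is the section's outward normal. 69 mm above the desk when shut, 74 mm when unsnapped.
- snackbox: bystander: a smaller grey box with a white lid, 94 x 70 x 51 mm, loose, already closed, beside the food box; origin: centre of the underside
- mug: bystander: white mug, 76 mm across, 88 mm tall, handle at its +y, loose; origin: centre of the underside
- phone: bystander: black phone lying flat, 74 x 150 x 9 mm, loose; origin: centre of the underside
- spoon: bystander: steel spoon lying flat beside the food box, loose; lies along its x, handle to -x
- flask: bystander: black drinking flask, 72 mm across, 225 mm tall, loose; origin: centre of the underside
- stapler: bystander: stapler, 130 x 36 x 47 mm, loose; origin: centre of the underside
- glasses_case: bystander: grey glasses case, 160 x 62 x 42 mm, loose; origin: centre of the underside
There are look-alikes about, which are no part of the job. Leave any pink or purple look-alike of the foodbox alone.

How it is judged:
By the outcome, as a careful person would: the job done as asked, in the order asked, and still so for the second after the job is handed in, with the robot touching nothing.
It also fails if it takes over 42 s, if anything falls off the work surface, if the arm or the gripper's body presses on something with over 40 N, if the wrist force passes 120 N, or if a joint passes its speed limit or range.

## Robot

A 7-joint arm with a two-finger parallel gripper is mounted at the origin on the work surface. World frame = base frame: x ahead of the robot, y to its left, z up, the work surface at z = 0. Lengths are in m, angles in rad, forces in N, time in s.
With the tool pointing down it reaches from about 0.4 to 0.85 m from the base axis. Payload 4.5 kg.
Tool frame: the origin (TCP) lies midway between the tips of the shut fingers; the grasp point (between the pads) lies 19 mm behind it; z points along the fingers, y is the line along which they close (so a half turn about z gives the same grasp; the last joint's range is limited). The gripper opens to 88 mm and grips with 3 to 60 N. Pads are 18 mm wide; open, the fingers measure 123 mm over their backs; the gripper's body (75 mm by 187 mm) begins 45 mm behind the grasp point.
Start: joints at [0.034, 0.689, -0.195, 1.565, 0.157, 0.902, -0.215], TCP at [0.625, 0, 0.239] pointing down, gripper open.
Joint ranges: [-3.01, 3.01], [-0.46, 2.08], [-1.47, 1.51], [0.13, 2.56], [-1, 4.14], [0.04, 2.09], [-2.66, 2.66]. Speed limits (rad/s): [2.57, 2.57, 3.14, 3.14, 3.14, 3.14, 3.14].

## Interface

Orientations are given as a unit quaternion [w, x, y, z].
In Python, from workcell import bot gives the robot as it stands. The module is installed in compiled form; this text tells all that it offers.
- The arm moves only by the tool servo_tool, never from a script. Its argument "series" is a list of rows, each an object with "slide": the shift along the world's x, y, z each as a share of 0.03 m, from -1 to 1, a list of three; "delta_rot": the turn, a rotation vector about the world's x, y, z each as a share of 8 degrees, from -1 to 1, a list of three; "fingers": the finger opening in mm, from 0 to 88.1. In form: [{"slide": [tx, ty, tz], "delta_rot": [wx, wy, wz], "fingers": fingers}, ...]. A call has exactly 10 rows; each row shifts and turns the commanded pose from where the row before left it; what a row does not reach is not made up. A row lasts 1/8 s, in which the tool goes at most 62.5 mm and 10.7 degrees, less where a joint would pass 70% of its speed; a pose out of reach is approached as far as the arm can. A call with a number of a shift or a turn outside -1 to 1 is refused whole. A call with a gripper value outside its range is refused whole. The fingers move at their own pace and stop on an object; "grip_force" is the grip in N (left out, the last holds). Time passes only in rows, so rows that do not move let the fingers close, or fill a call up. It gives the time, the measured TCP pose, the force, the opening and the grip force at its end, in the units of the state.
- bot.get_state(): the state, without advancing time (a new reading comes with each control period).
- bot.get_image(name): name is "scene" or "side" or "wrist"; returns a dict with "img" (480x640x3 uint8, red, green, blue), "K" (3x3 intrinsics, pixels), "dist" ([k1, k2, p1, p2, k3] as OpenCV has them; the pictures are not rectified), "R" (3x3) and "t" (3): a world point X has camera coordinates R X + t; the wrist camera has in their place "hand_eye" (4x4, takes a point from camera to tool coordinates, whose origin is the TCP and whose axes are the flange's). Camera axes: x right, y down, z forward; pixel columns grow to the right and rows downward; lengths in m; the calibration is good to about 2 mm. A picture is of the moment at which its call begins: read the wrist's pose just before it. There is no depth.
- bot.job_done(): hands the job in; it is judged then, once.
The state is a dict: "t": time; "q": joint angles; "joint_vel": joint speeds; "effort": joint torques, N m; "position": TCP position; "eef_rot": TCP orientation; "force": force on the tool from outside, world axes, zero at the start; "wrist_torque": the same for the moment, N m; "gripper_width": opening from 0.0 (shut) to 1.0 (fully open); "finger_force": force on a finger pad.
Only numpy, scipy, OpenCV 4.12 (cv2) and the standard library are available. Lean on these libraries where they do the work, as an engineer would, in place of code of your own. Each camera call takes 0.05 s, during which the arm holds its last target. There are 200 camera calls.

## Working session

There is one attempt and no reset: what is moved stays moved. The work goes in short steps, Python scripts to look and compute and a tool call to move; the robot and the scene stay as the last step left them, time stands still between calls to the robot, and variables do not carry over. Pictures are saved under pics/ and viewed, at most 10 in all, crops included, and the job is handed in when it is done.

Besides the shell and the picture viewer there is one more tool, called after "Emit:" as name([rows], argument=value, ...), one row to a line, values as JSON. servo_tool: Moves the arm, as the interface text tells. Shift numbers are shares of 0.03 m and turn numbers shares of 8 degrees, none past 1 either way. Its arguments: {"type":"object","properties":{"series":{"type":"array"},"grip_force":{"type":"number"}},"required":["series"]}

```bash
mkdir -p pics
cat > h.py <<'E'
import numpy as np, cv2
from workcell import bot
from scipy.spatial.transform import Rotation as Rn
def cam(name):
    s=bot.get_state(); d=bot.get_image(name); K=np.array(d["K"]);D=np.array(d["dist"])
    if name=="wrist":
        w,x,y,z=s["eef_rot"]; T=np.eye(4);T[:3,:3]=Rn.from_quat([x,y,z,w]).as_matrix();T[:3,3]=s["position"]
        M=T@np.array(d["hand_eye"]); R=M[:3,:3].T; t=-R@M[:3,3]
    else: R=np.array(d["R"]);t=np.array(d["t"])
    return d["img"],K,D,R,t
def ray(c,px,z):
    _,K,D,R,t=c
    u=cv2.undistortPoints(np.array(px,float).reshape(-1,1,2),K,D).reshape(-1,2)
    d=np.c_[u,np.ones(len(u))]@R; o=-R.T@t
    return o+d*((z-o[2])/d[:,2])[:,None]
def proj(c,X):
    _,K,D,R,t=c
    return cv2.projectPoints(np.array(X,float).reshape(-1,3),cv2.Rodrigues(R)[0],t,K,D)[0].reshape(-1,2)
def save(c,n,crop=None):
    im=c[0][:,:,::-1]
    cv2.imwrite("pics/"+n,im)
E
python3 - <<'E'
from h import *
for n in("scene","side","wrist"):
    c=cam(n);save(c,n+"0.png");print(n,-c[3].T@c[4])
print(bot.get_state())
E
```

```text
scene [ 1.45172811 -0.09252322  1.00797425]
side [ 0.50394034 -1.00221021  0.90328264]
wrist [0.62583458 0.0775142  0.38376057]
{'t': 0.15, 'q': array([ 0.03380635,  0.68980315, -0.19452591,  1.56604834,  0.15727465,
        0.90251001, -0.21511975]), 'joint_vel': array([ 0.00079894, -0.0026917 , -0.00029131, -0.00355039, -0.00092243,
       -0.0006322 , -0.00056763]), 'effort': array([-1.46674727e-03, -5.27863634e+01, -1.26819178e+00, -1.53587687e+01,
       -5.24473807e-02,  3.92338901e-03,  1.12435155e-04]), 'position': array([ 6.24539391e-01, -3.36017523e-05,  2.38101984e-01]), 'eef_rot': array([-4.59295255e-04,  7.07101161e-01,  7.07112063e-01, -5.16717296e-04]), 'force': array([ 0.05273146,  0.07388201, -0.41890673]), 'wrist_torque': array([ 0.0179731 ,  0.00699724, -0.00253133]), 'finger_force': 0.0, 'gripper_width': 0.9979545380201481}
```

View pics/scene0.png

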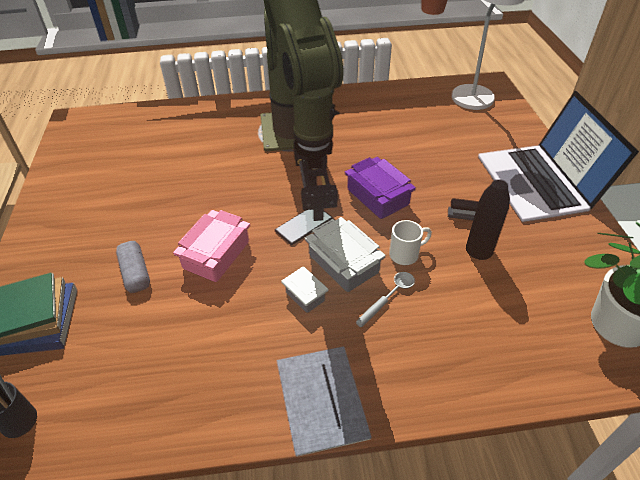

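View pics/wrist0.png

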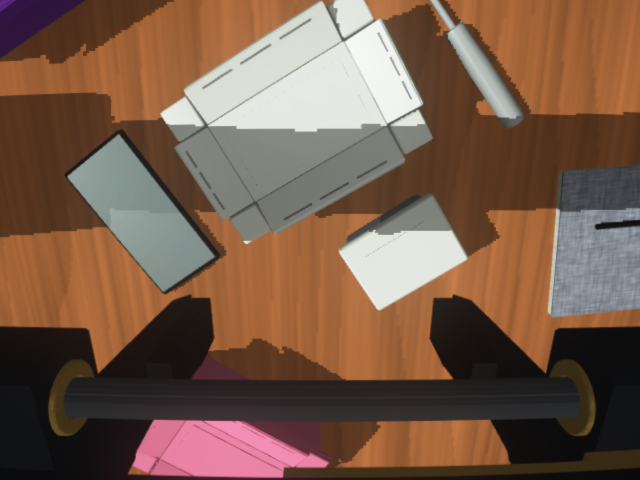

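The wrist view shows the grey box with the white lid. Its panel corners are near (207,126), (345,40), (388,125) and (257,205). The candidates in the scene view are pink (213,245), purple (380,185), grey/white large (345,250) and grey/white small, the snackbox (305,288). The large grey one at (345,250) fits the description.

```bash
cat > fit.py <<'E'
from h import *
c=cam("wrist")
px=[(207,126),(345,40),(388,125),(257,205)]
P=ray(c,px,0.069);print(P.round(4))
print([np.linalg.norm(P[i]-P[(i+1)%4]).round(4) for i in range(4)])
ctr=P.mean(0); a=P[1]-P[0]+P[2]-P[3]; b=P[0]-P[3]+P[1]-P[2]
yaw=np.arctan2(a[1],a[0]); yb=np.arctan2(b[1],b[0])
print("ctr",ctr.round(4),"yaw long",np.degrees(yaw),"b",np.degrees(yb))
yaw=(yaw+yb-np.sign(yb-yaw)*np.pi/2)/2
u=np.array([np.cos(yaw),np.sin(yaw),0]);v=np.array([-u[1],u[0],0])
C=[ctr+sx*.0585*u+sy*.0335*v for sx,sy in((1,1),(1,-1),(-1,-1),(-1,1))]
O=[ctr+sx*.0875*u+sy*.0335*v+[0,0,.009] for sx,sy in((1,1),(1,-1),(-1,-1),(-1,1))]
im=cv2.resize(c[0][:,:,::-1][0:320,40:470],None,fx=1.8,fy=1.8)
def dr(X,col):
    for p in proj(c,X): cv2.circle(im,tuple(int(k) for k in ((p-[40,0])*1.8)),3,col,-1)
dr(C,(0,0,255));dr(O,(255,0,0))
pr=[ctr+u*.0765+[0,0,.005],ctr-u*.0765+[0,0,.005],ctr+v*.0515+[0,0,.005],ctr-v*.0515+[0,0,.005]]
dr(pr,(0,160,0)); print(np.degrees(yaw),np.array(pr).round(4))
cv2.imwrite("pics/crop1.png",im)
s=cam("scene");ps=proj(s,C);print("scene px",ps.round(0).tolist())
sn=ray(c,[(340,252),(433,195),(467,258),(379,310)],.051);print("snack",sn.round(3))
print("mug approx",ray(s,[(405,262)],0).round(3))
E
python3 fit.py
```

```text
[[0.5395 0.0717 0.069 ]
 [0.6423 0.1309 0.069 ]
 [0.6753 0.0722 0.069 ]
 [0.5746 0.011  0.069 ]]
[np.float64(0.1187), np.float64(0.0675), np.float64(0.1178), np.float64(0.0701)]
ctr [0.6079 0.0714 0.069 ] yaw long 30.604874099041776 b 119.72597178751136
30.165422943276564 [[0.674  0.1099 0.074 ]
 [0.5418 0.033  0.074 ]
 [0.582  0.116  0.074 ]
 [0.6338 0.0269 0.074 ]]
scene px [[370.0, 254.0], [349.0, 267.0], [319.0, 239.0], [339.0, 227.0]]
snack [[ 0.642 -0.034  0.051]
 [ 0.718  0.016  0.051]
 [ 0.753 -0.04   0.051]
 [ 0.678 -0.09   0.051]]
mug approx [[0.622 0.229 0.   ]]
```

View pics/crop1.png

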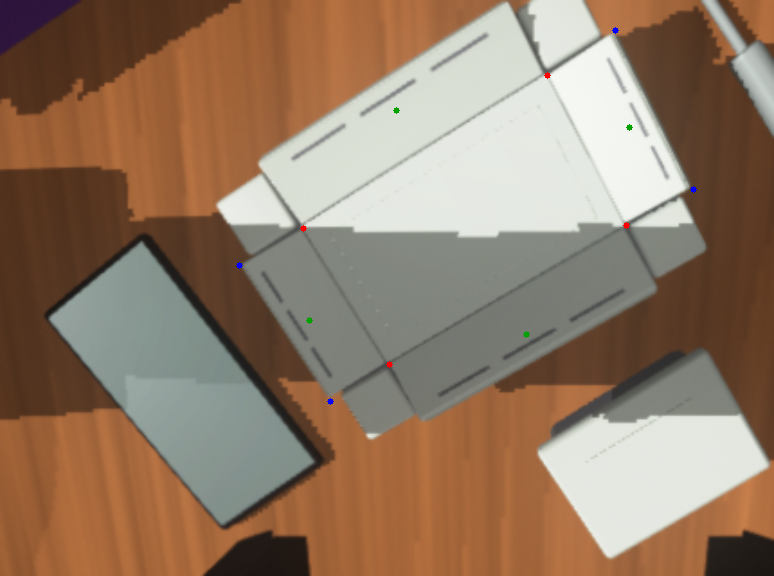

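The fit holds up: the sides measure 118 and 69 mm against the given 117 and 67, and all the markers lie on the grey/white food box. The long axis is at about 30° yaw. I'll turn the tool 30°, close the fingers and go above the -v long side.

Emit:
servo_tool([
  {"slide":[0.1,0.3,0],"delta_rot":[0,0,0.94],"fingers":0},
  {"slide":[0.1,0.3,0],"delta_rot":[0,0,0.94],"fingers":0},
  {"slide":[0.1,0.3,-0.3],"delta_rot":[0,0,0.94],"fingers":0},
  {"slide":[0,0,-0.8],"delta_rot":[0,0,0.94],"fingers":0},
  {"slide":[0,0,-1],"delta_rot":[0,0,0],"fingers":0},
  {"slide":[0,0,-1],"delta_rot":[0,0,0],"fingers":0},
  {"slide":[0,0,-1],"delta_rot":[0,0,0],"fingers":0},
  {"slide":[0,0,-0.7],"delta_rot":[0,0,0],"fingers":0},
  {"slide":[0,0,-0.2],"delta_rot":[0,0,0],"fingers":0},
  {"slide":[0,0,0],"delta_rot":[0,0,0],"fingers":0},
])

```text
t: 1.5
position: [0.6341, 0.0271, 0.0888]
eef_rot: [-0.0, 0.499, 0.866, 0.0]
force: [-0.3, -0.6, -0.1]
gripper_width: 0.003
finger_force: 0.0
```

Run:
```python
from h import *
c=cam("wrist");save(c,"w2.png")
```

```text
(no output)
```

View pics/w2.png

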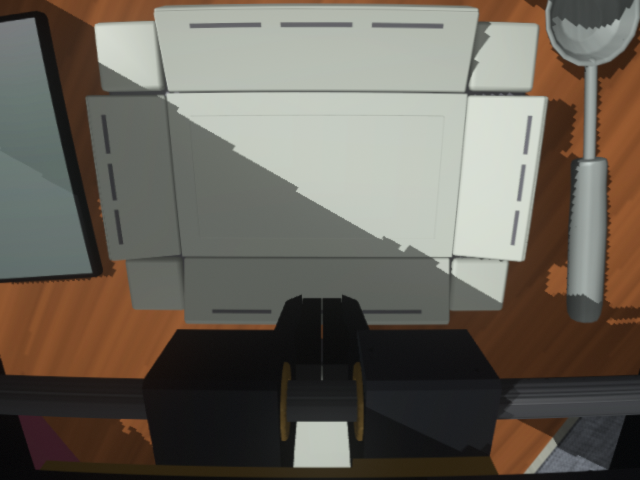

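The fingertip at about (320,300) is over the middle of the near long section, and it is square to it. Now I'll press gently.

Emit:
servo_tool([
  {"slide":[0,0,-0.2],"delta_rot":[0,0,0],"fingers":0},
  {"slide":[0,0,-0.1],"delta_rot":[0,0,0],"fingers":0},
  {"slide":[0,0,-0.1],"delta_rot":[0,0,0],"fingers":0},
  {"slide":[0,0,-0.05],"delta_rot":[0,0,0],"fingers":0},
  {"slide":[0,0,-0.05],"delta_rot":[0,0,0],"fingers":0},
  {"slide":[0,0,-0.05],"delta_rot":[0,0,0],"fingers":0},
  {"slide":[0,0,-0.05],"delta_rot":[0,0,0],"fingers":0},
  {"slide":[0,0,-0.03],"delta_rot":[0,0,0],"fingers":0},
  {"slide":[0,0,0],"delta_rot":[0,0,0],"fingers":0},
  {"slide":[0,0,0],"delta_rot":[0,0,0],"fingers":0},
])

```text
t: 2.8
position: [0.634, 0.0271, 0.0697]
eef_rot: [0.0, 0.499, 0.866, 0.0]
force: [0.3, -0.5, 0.2]
gripper_width: 0.005
finger_force: 0.0
```

Emit:
servo_tool([
  {"slide":[0,0,0.7],"delta_rot":[0,0,0],"fingers":0},
  {"slide":[0,0,0.3],"delta_rot":[0,0,0],"fingers":0},
  {"slide":[-0.43,0.74,0],"delta_rot":[0,0,0],"fingers":0},
  {"slide":[-0.43,0.74,0],"delta_rot":[0,0,0],"fingers":0},
  {"slide":[-0.43,0.74,0],"delta_rot":[0,0,0],"fingers":0},
  {"slide":[-0.43,0.74,-0.1],"delta_rot":[0,0,0],"fingers":0},
  {"slide":[0,0,-0.26],"delta_rot":[0,0,0],"fingers":0},
  {"slide":[0,0,0],"delta_rot":[0,0,0],"fingers":0},
  {"slide":[0,0,0],"delta_rot":[0,0,0],"fingers":0},
  {"slide":[0,0,0],"delta_rot":[0,0,0],"fingers":0},
])

```text
t: 4.05
position: [0.583, 0.1147, 0.0891]
eef_rot: [0.0, 0.5, 0.866, 0.0]
force: [-0.0, -0.4, 0.5]
gripper_width: 0.002
finger_force: 0.0
```

Run:
```python
from h import *
c=cam("side");p=proj(c,[[.608,.071,.07]])[0].astype(int);print(p)
x,y=p;cr=c[0][max(0,y-60):y+50,x-80:x+80,::-1]
a=cv2.resize(cr,None,fx=5,fy=5,interpolation=cv2.INTER_CUBIC);cv2.imwrite("pics/s3.png",a)
```

```text
[327 231]
```

View pics/s3.png

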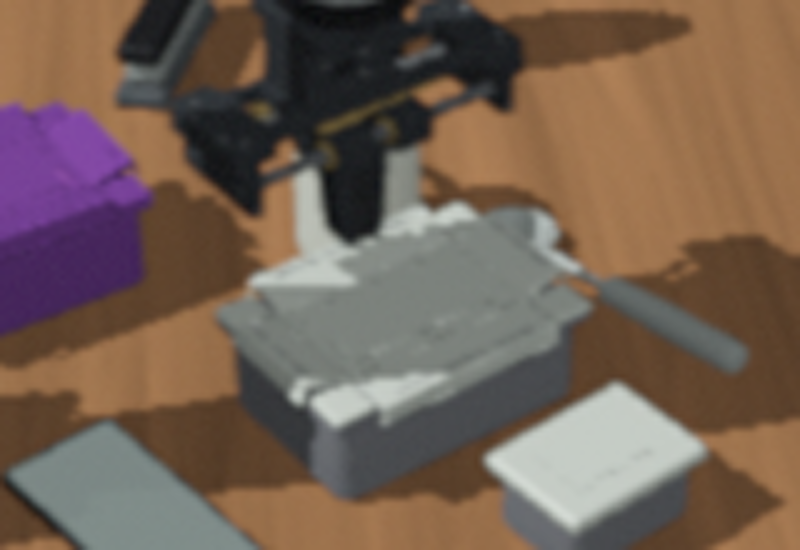

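The near long section's state is hard to tell in this crop, so I'll check it from above later. Now I'll press the far long side.

Emit:
servo_tool([
  {"slide":[0,0.03,-0.2],"delta_rot":[0,0,0],"fingers":0},
  {"slide":[0,0,-0.1],"delta_rot":[0,0,0],"fingers":0},
  {"slide":[0,0,-0.1],"delta_rot":[0,0,0],"fingers":0},
  {"slide":[0,0,-0.05],"delta_rot":[0,0,0],"fingers":0},
  {"slide":[0,0,-0.05],"delta_rot":[0,0,0],"fingers":0},
  {"slide":[0,0,0],"delta_rot":[0,0,0],"fingers":0},
  {"slide":[0,0,0],"delta_rot":[0,0,0],"fingers":0},
  {"slide":[0,0,0],"delta_rot":[0,0,0],"fingers":0},
  {"slide":[0,0,0],"delta_rot":[0,0,0],"fingers":0},
  {"slide":[0,0,0],"delta_rot":[0,0,0],"fingers":0},
])

```text
t: 5.35
position: [0.5825, 0.1166, 0.074]
eef_rot: [0.0, 0.499, 0.866, -0.0]
force: [-0.7, 0.4, 1.5]
gripper_width: 0.005
finger_force: 0.1
```

Emit:
servo_tool([
  {"slide":[0,0,-0.05],"delta_rot":[0,0,0],"fingers":0},
  {"slide":[0,0,-0.05],"delta_rot":[0,0,0],"fingers":0},
  {"slide":[0,0,-0.05],"delta_rot":[0,0,0],"fingers":0},
  {"slide":[0,0,-0.03],"delta_rot":[0,0,0],"fingers":0},
  {"slide":[0,0,0],"delta_rot":[0,0,0],"fingers":0},
  {"slide":[0,0,0],"delta_rot":[0,0,0],"fingers":0},
  {"slide":[0,0,1],"delta_rot":[0,0,0],"fingers":0},
  {"slide":[0,0,1],"delta_rot":[0,0,0],"fingers":0},
  {"slide":[0,0,1],"delta_rot":[0,0,0],"fingers":0},
  {"slide":[0,0,0],"delta_rot":[0,0,0],"fingers":0},
])

```text
t: 6.6
position: [0.5839, 0.1172, 0.1607]
eef_rot: [0.002, 0.5, 0.866, 0.002]
force: [0.1, 0.6, -0.1]
gripper_width: 0.003
finger_force: 0.0
```

Emit:
servo_tool([
  {"slide":[0.51,-0.89,0],"delta_rot":[0,0,0],"fingers":0},
  {"slide":[0.51,-0.89,0],"delta_rot":[0,0,0],"fingers":0},
  {"slide":[0.51,-0.89,0],"delta_rot":[0,0,0],"fingers":0},
  {"slide":[0.51,-0.89,0],"delta_rot":[0,0,0],"fingers":0},
  {"slide":[0.51,-0.89,0],"delta_rot":[0,0,0],"fingers":0},
  {"slide":[0,0,0],"delta_rot":[0,0,0],"fingers":0},
  {"slide":[0,0,0],"delta_rot":[0,0,0],"fingers":0},
  {"slide":[0,0,0],"delta_rot":[0,0,0],"fingers":0},
  {"slide":[0,0,0],"delta_rot":[0,0,0],"fingers":0},
  {"slide":[0,0,0],"delta_rot":[0,0,0],"fingers":0},
])

```text
t: 7.85
position: [0.6588, -0.0162, 0.1588]
eef_rot: [0.0, 0.499, 0.867, 0.0]
force: [-0.2, 0.1, -0.2]
gripper_width: 0.002
finger_force: 0.0
```

Run:
```python
from h import *
c=cam("wrist");save(c,"w4.png")
```

```text
(no output)
```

View pics/w4.png

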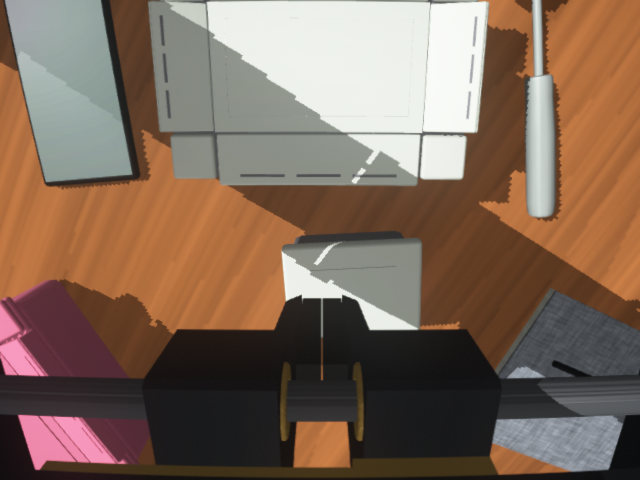

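The near long section's outer edge runs (219,185)–(418,184). It is as long as its hinge line, about 200 px, so it is shut. The two short sections still flare out. Next is the -u short side.

Emit:
servo_tool([
  {"slide":[-0.8,0.32,0],"delta_rot":[0,0,0],"fingers":0},
  {"slide":[-0.79,0.32,0],"delta_rot":[0,0,0],"fingers":0},
  {"slide":[-0.79,0.32,0],"delta_rot":[0,0,0],"fingers":0},
  {"slide":[-0.79,0.32,0],"delta_rot":[0,0,0],"fingers":0},
  {"slide":[-0.79,0.32,0],"delta_rot":[0,0,0],"fingers":0},
  {"slide":[0,0,-1],"delta_rot":[0,0,0],"fingers":0},
  {"slide":[0,0,-1],"delta_rot":[0,0,0],"fingers":0},
  {"slide":[0,0,-0.3],"delta_rot":[0,0,0],"fingers":0},
  {"slide":[0,0,0],"delta_rot":[0,0,0],"fingers":0},
  {"slide":[0,0,0],"delta_rot":[0,0,0],"fingers":0},
])

```text
t: 9.15
position: [0.5409, 0.0313, 0.0906]
eef_rot: [0.001, 0.499, 0.866, 0.001]
force: [0.2, -1.0, 0.4]
gripper_width: 0.009
finger_force: 0.0
```

Run:
```python
from h import *
c=cam("wrist");save(c,"w5.png")
```

```text
(no output)
```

View pics/w5.png

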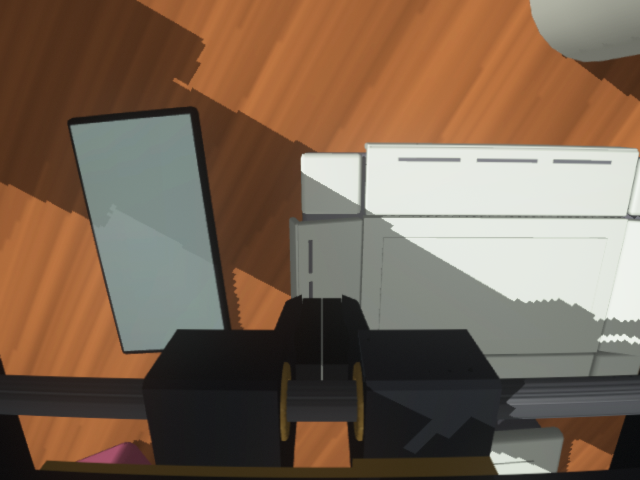

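The far long section's edges are parallel, so it is shut too. The fingertip over the -u short side sits slightly inward, so I'll shift it 3 mm out and press.

Emit:
servo_tool([
  {"slide":[-0.1,-0.05,-0.2],"delta_rot":[0,0,0],"fingers":0},
  {"slide":[0,0,-0.15],"delta_rot":[0,0,0],"fingers":0},
  {"slide":[0,0,-0.1],"delta_rot":[0,0,0],"fingers":0},
  {"slide":[0,0,-0.06],"delta_rot":[0,0,0],"fingers":0},
  {"slide":[0,0,-0.06],"delta_rot":[0,0,0],"fingers":0},
  {"slide":[0,0,-0.06],"delta_rot":[0,0,0],"fingers":0},
  {"slide":[0,0,-0.05],"delta_rot":[0,0,0],"fingers":0},
  {"slide":[0,0,0],"delta_rot":[0,0,0],"fingers":0},
  {"slide":[0,0,0],"delta_rot":[0,0,0],"fingers":0},
  {"slide":[0,0,0],"delta_rot":[0,0,0],"fingers":0},
])

```text
t: 10.45
position: [0.5374, 0.03, 0.0695]
eef_rot: [0.0, 0.499, 0.866, 0.0]
force: [-1.9, 0.5, 5.7]
gripper_width: 0.004
finger_force: 2.7
```

Emit:
servo_tool([
  {"slide":[0,0,0.6],"delta_rot":[0,0,0],"fingers":0},
  {"slide":[0,0,0.4],"delta_rot":[0,0,0],"fingers":0},
  {"slide":[0.94,0.55,0],"delta_rot":[0,0,0],"fingers":0},
  {"slide":[0.94,0.55,0],"delta_rot":[0,0,0],"fingers":0},
  {"slide":[0.94,0.55,0],"delta_rot":[0,0,0],"fingers":0},
  {"slide":[0.94,0.55,0],"delta_rot":[0,0,0],"fingers":0},
  {"slide":[0.94,0.55,0],"delta_rot":[0,0,0],"fingers":0},
  {"slide":[0,0,-0.3],"delta_rot":[0,0,0],"fingers":0},
  {"slide":[0,0,0],"delta_rot":[0,0,0],"fingers":0},
  {"slide":[0,0,0],"delta_rot":[0,0,0],"fingers":0},
])

```text
t: 11.7
position: [0.6772, 0.1111, 0.09]
eef_rot: [-0.0, 0.5, 0.866, -0.001]
force: [0.8, 0.2, 0.6]
gripper_width: 0.006
finger_force: 0.0
```

Run:
```python
from h import *
c=cam("wrist");save(c,"w6.png")
```

```text
(no output)
```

View pics/w6.png

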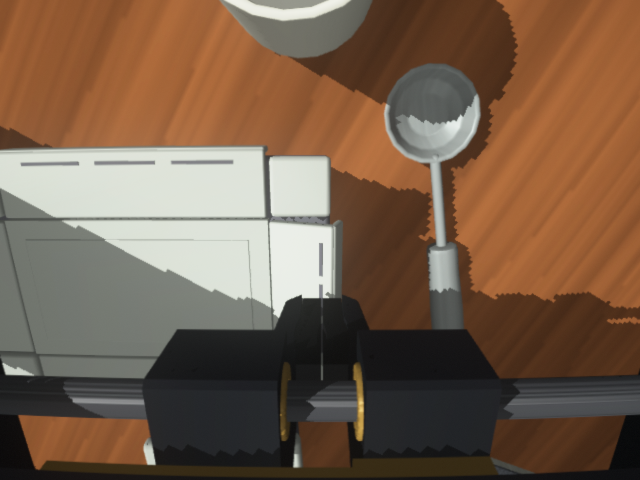

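The tip is over the +u short section: hinge at x≈271, outer edge at x≈340. It is clear of the spoon and the mug. Press.

Emit:
servo_tool([
  {"slide":[0,0,-0.2],"delta_rot":[0,0,0],"fingers":0},
  {"slide":[0,0,-0.15],"delta_rot":[0,0,0],"fingers":0},
  {"slide":[0,0,-0.1],"delta_rot":[0,0,0],"fingers":0},
  {"slide":[0,0,-0.06],"delta_rot":[0,0,0],"fingers":0},
  {"slide":[0,0,-0.06],"delta_rot":[0,0,0],"fingers":0},
  {"slide":[0,0,-0.06],"delta_rot":[0,0,0],"fingers":0},
  {"slide":[0,0,-0.05],"delta_rot":[0,0,0],"fingers":0},
  {"slide":[0,0,0],"delta_rot":[0,0,0],"fingers":0},
  {"slide":[0,0,0],"delta_rot":[0,0,0],"fingers":0},
  {"slide":[0,0,0],"delta_rot":[0,0,0],"fingers":0},
])

```text
t: 13.0
position: [0.678, 0.1121, 0.0697]
eef_rot: [-0.0, 0.499, 0.866, -0.0]
force: [-1.0, -0.0, 0.6]
gripper_width: 0.005
finger_force: 0.2
```

Emit:
servo_tool([
  {"slide":[0,0,0.6],"delta_rot":[0,0,0],"fingers":0},
  {"slide":[0,0,1],"delta_rot":[0,0,0],"fingers":0},
  {"slide":[0,0,1],"delta_rot":[0,0,0],"fingers":0},
  {"slide":[0,0,1],"delta_rot":[0,0,0],"fingers":0},
  {"slide":[-0.2,-0.9,0.7],"delta_rot":[0,0,0],"fingers":0},
  {"slide":[-0.2,-0.9,0.7],"delta_rot":[0,0,0],"fingers":0},
  {"slide":[-0.2,-0.9,0],"delta_rot":[0,0,0],"fingers":0},
  {"slide":[-0.2,-0.9,0],"delta_rot":[0,0,0],"fingers":0},
  {"slide":[0,0,0],"delta_rot":[0,0,0],"fingers":0},
  {"slide":[0,0,0],"delta_rot":[0,0,0],"fingers":0},
])

```text
t: 14.25
position: [0.6546, 0.0061, 0.2206]
eef_rot: [0.0, 0.499, 0.867, 0.001]
force: [0.4, 0.8, 0.4]
gripper_width: 0.006
finger_force: 0.0
```

Run:
```python
from h import *
c=cam("wrist");save(c,"w7.png");print(bot.get_state()["force"])
```

```text
[-0.20299278 -0.18066575  0.11077294]
```

View pics/w7.png

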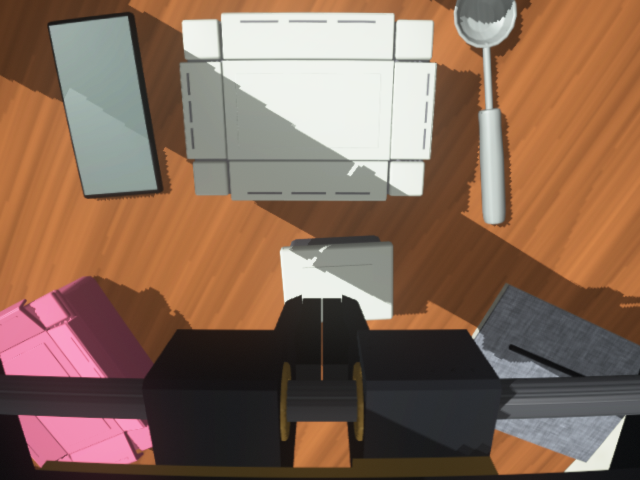

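All four sections look parallel-edged and flush. I'll check the edge lengths and the box pose from an enlarged crop.

Run:
```python
from h import *
c=cam("wrist")
cv2.imwrite("pics/w8.png",cv2.resize(c[0][0:220,165:450,::-1],None,fx=2.7,fy=2.7,interpolation=cv2.INTER_CUBIC))
def L(a,b):
    P=ray(c,[a,b],.069);return np.linalg.norm(P[0]-P[1]).round(4)
print("short- out/hinge",L((181,62),(187,160)),L((223,61),(229,160)),"short+",L((436,64),(430,160)),L((393,61),(388,160)))
print("long- ",L((231,199),(386,200)),L((229,160),(388,160)),"long+",L((221,13),(394,14)),L((223,60),(393,60)))
P=ray(c,[(223,60),(393,61),(388,160),(229,160)],.069);print(P.mean(0).round(4))
```

```text
short- out/hinge 0.0666 0.067 short+ 0.0652 0.0669
long-  0.1152 0.115 long+ 0.115 0.1158
[0.6069 0.0729 0.069 ]
```

View pics/w8.png

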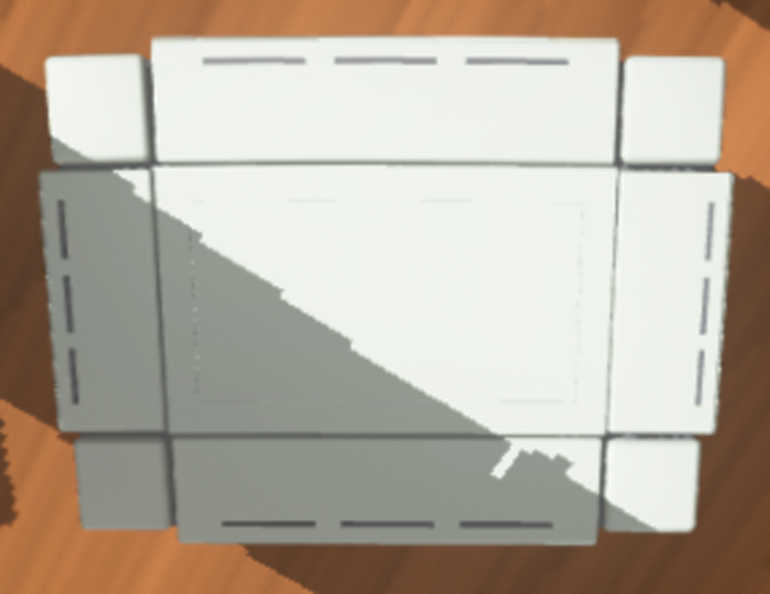

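All four outer edges measure the same as their hinge lines at panel height, and shadows cross the hinges unbroken. The box centre is unchanged within measurement error. I'll hand it in.

```bash
python3 -c "
from workcell import bot
print(bot.job_done())"
```

```text
the job is handed in; nothing more can be done
None
```

I pressed all four rim sections of the grey food box shut; the last wrist picture shows them flush, the box unmoved to within about 2 mm, and the hand clear, and I handed the job in at about 14 s (no verdict came back).

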